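# Feel the plugged rail for proud spots

## Robot

A 6-joint arm with a two-finger parallel gripper is mounted at the origin on the work surface. World frame = base frame: x ahead of the robot, y to its left, z up, the work surface at z = 0. Lengths are in mm, angles in degrees, forces in N, time in s.
With the tool pointing down it reaches from about 300 to 850 mm from the base axis. Payload 4.2 kg.
Tool frame: the origin (TCP) lies at the very end of the fingers, on their centre line; the grasp point (between the pads) lies 19 mm behind it (env.grip_depth is the distance from the TCP to the grasp point, in mm); z points along the fingers, y is the line along which they close (so a half turn about z gives the same grasp; the last joint's range is limited). The gripper opens to 91 mm and grips with 3 to 60 N. Pads are 32 mm wide; open, the fingers measure 118 mm over their backs; the gripper's body (76 mm by 178 mm) begins 60 mm behind the grasp point.
Start: joints at [-76.089, 18.312, 89.639, -0, 72.044, -1.146], TCP at [149.379, -555.274, 213.976] pointing down, gripper open.
Joint ranges: [-177.97, 177.97], [-48.28, 115.42], [12.27, 149.76], [-77.06, 257.06], [2.81, 150.46], [-146.56, 146.56]. Speed limits (degrees/s): [147.25, 147.25, 180, 180, 180, 180].

## Interface

Orientations are given as [roll, pitch, yaw] about the fixed x, y, z axes, in that order (R = Rz(yaw) Ry(pitch) Rx(roll)).
In Python, from workcell import env, cams gives the robot as it stands.
- The arm moves only by the tool apply_moves, never from a script. Its argument "deltas" is a list of rows, each a list of 5 numbers: the shift along the tool's x, y, z in m, then the turn about the tool's z in rad, then the opening, from -1 (shut) to 1 (fully open), so that 0 is half open. In form: [[tx, ty, tz, roll, gripper], ...]. A call has 1 to 5 rows; each row is the pose to reach, as a shift and turn from the pose commanded when the call began, along the tool's axes at that moment; what a row does not reach only later rows make up. A row lasts 1/10 s, in which the tool goes at most 50 mm and 8.59 degrees, less where a joint would pass 70% of its speed; a pose out of reach is approached as far as the arm can. A call with a gripper value outside its range is refused whole. The fingers move at their own pace and stop on an object; "grip_force" is the grip in N (left out, the last holds). Time passes only in rows, so rows that repeat a pose let the fingers close. It gives the time, the measured TCP pose, the force, the opening and the grip force at its end, in the units of the state.
- env.state(): the state, without advancing time (a new reading comes with each control period).
- cams.grab_frame(name): name is "side" or "top"; returns the picture (480x640x3 uint8, blue, green, red); there is no depth.
- cams.get_calibration(name): a dict with "mtx" (3x3 intrinsics, pixels), "k1" (the pictures are not rectified: a ray, as slopes to the right and down, at radius r is drawn at 1 + k1 r^2 times it, then the intrinsics apply), "eye" and "attitude" of the camera in the world. Camera axes: x right, y down, z forward; pixel columns grow to the right and rows downward; lengths in mm; the calibration is good to about 2 mm. A picture is of the moment at which its call begins. get_calibration takes no time and is no camera call.
- env.job_done(): hands the job in; it is judged then, once.
The state is a dict: "time_s": time; "qpos": joint angles; "qvel": joint speeds; "effort": joint torques, N m; "ee_pos": TCP position; "ee_rot": TCP orientation; "force": force on the tool from outside, world axes, zero at the start; "torque": the same for the moment, N m; "gripper_width": finger opening in mm; "gripper_force": force on a finger pad.
Only numpy, scipy, OpenCV 4.12 (cv2) and the standard library are available. Lean on these libraries where they do the work, as an engineer would, in place of code of your own. Each camera call takes 0.05 s, during which the arm holds its last target. There are 200 camera calls.

## Task

Check the sanding of the bowed wooden rail by touch: with the gripper's fingertips closed together, stroke lightly along the middle of its top face, over all five dark plugs in order from the end with the tenon to the plain square end, keeping them on the wood from plug to plug. Use only a light pressure, just enough to make the sprung rest give a few millimetres, leave the rail lying in its place between the pegs and do not lift it, and do not disturb the things around it. Finish clear of the work.

Things in the scene. Friction and masses are not known exactly. Their poses are not given: they have to be found in the camera images.
- rail: Pale wooden rail bowed in plan, lying loose on the rest, 2 mm play between pegs. 44 mm wide, 20 thick, centre line an arc of radius 300 mm, 300 mm long; 250 g. One end has a tenon (tongue 18 wide, 8 thick, 28 mm long), the other is plain and square. Origin on its underside, 18 mm inside the bow at mid-length; x from tenon to square end, y to the outside of the bow, z up. Top face at z = 20 mm.
- rest_top (a joint): How far the rest's sprung top is pressed down, m: 0 is up (as at the start), 0.012 is the bottom stop. It yields at about 1 N and takes 0.5 N more per mm, so about 7 N reaches the stop; it springs back up when let go.
- rest: Sprung sanding rest fixed to the bench: plywood foot 400 x 140 x 18 mm, a coil spring at each corner, and a plywood top of the same outline with a black rubber mat, 58 mm above the bench. The mat carries six pale pegs, 10 mm across, 12 mm high (8 mm below the rail's face), close to the rail's sides and ends. Origin on the bench under the middle; x along the 400 mm length, z up.
- mallet: Bystander: wooden mallet lying on the bench, 250 mm long, head 95 x 56 x 52 mm. Origin on the bench under the handle's front part; x from handle to head.
- tape_measure: Bystander: yellow and black tape measure standing on the bench, 70 x 36 x 66 mm. Origin under its middle.
- screw_jar: Bystander: grey screw jar with a metal cap, 60 mm across, 80 mm high, upright on the bench. Origin under its middle.
- offcut: Bystander: pale wood offcut lying on the bench, 85 x 45 x 35 mm. Origin under its middle.
- plug1 (a point): Centre of plug 1, counted from the tenon end: a round dark wooden plug 16 mm across, flush in the rail's top face, on the centre line. Plugs are 60 mm apart along the arc; plug 1 is 30 mm from the shoulder of the tenon.
- between12 (a point): Unmarked point on the rail's top face and centre line, midway between plugs 1 and 2 (30 mm along the arc from each).
- plug2 (a point): Centre of plug 2, counted from the tenon end: a round dark wooden plug 16 mm across, flush in the rail's top face, on the centre line. Plugs are 60 mm apart along the arc.
- between23 (a point): Unmarked point on the rail's top face and centre line, midway between plugs 2 and 3 (30 mm along the arc from each).
- plug3 (a point): Centre of plug 3, counted from the tenon end: a round dark wooden plug 16 mm across, flush in the rail's top face, on the centre line. Plugs are 60 mm apart along the arc.
- between34 (a point): Unmarked point on the rail's top face and centre line, midway between plugs 3 and 4 (30 mm along the arc from each).
- plug4 (a point): Centre of plug 4, counted from the tenon end: a round dark wooden plug 16 mm across, flush in the rail's top face, on the centre line. Plugs are 60 mm apart along the arc.
- between45 (a point): Unmarked point on the rail's top face and centre line, midway between plugs 4 and 5 (30 mm along the arc from each).
- plug5 (a point): Centre of plug 5, counted from the tenon end: a round dark wooden plug 16 mm across, flush in the rail's top face, on the centre line. Plugs are 60 mm apart along the arc; plug 5 is 30 mm from the square end.

How it is judged (in metres and radians):
On the way, in this order (a step that is already met when the one before it is completed fails the run):
1. the fingertips touch plug 1 (closed tips within 14 mm of its middle, in contact with the rail) (horizontal distance between the grasp point and plug1 below 0.014 m and contact force between the fingers and rail above 0.2 N), for 0.06 s.
2. the fingertips touch the wood between plugs 1 and 2 (closed tips within 14 mm of its middle, in contact with the rail) (horizontal distance between the grasp point and between12 below 0.014 m and contact force between the fingers and rail above 0.2 N), for 0.06 s.
3. the fingertips touch plug 2 (closed tips within 14 mm of its middle, in contact with the rail) (horizontal distance between the grasp point and plug2 below 0.014 m and contact force between the fingers and rail above 0.2 N), for 0.06 s.
4. the fingertips touch the wood between plugs 2 and 3 (closed tips within 14 mm of its middle, in contact with the rail) (horizontal distance between the grasp point and between23 below 0.014 m and contact force between the fingers and rail above 0.2 N), for 0.06 s.
5. the fingertips touch plug 3 (closed tips within 14 mm of its middle, in contact with the rail) (horizontal distance between the grasp point and plug3 below 0.014 m and contact force between the fingers and rail above 0.2 N), for 0.06 s.
6. the fingertips touch the wood between plugs 3 and 4 (closed tips within 14 mm of its middle, in contact with the rail) (horizontal distance between the grasp point and between34 below 0.014 m and contact force between the fingers and rail above 0.2 N), for 0.06 s.
7. the fingertips touch plug 4 (closed tips within 14 mm of its middle, in contact with the rail) (horizontal distance between the grasp point and plug4 below 0.014 m and contact force between the fingers and rail above 0.2 N), for 0.06 s.
8. the fingertips touch the wood between plugs 4 and 5 (closed tips within 14 mm of its middle, in contact with the rail) (horizontal distance between the grasp point and between45 below 0.014 m and contact force between the fingers and rail above 0.2 N), for 0.06 s.
9. the fingertips touch plug 5 (closed tips within 14 mm of its middle, in contact with the rail) (horizontal distance between the grasp point and plug5 below 0.014 m and contact force between the fingers and rail above 0.2 N), for 0.06 s.
At the end, for the whole second after the job is handed in: After the stroke in order from plug 1 to plug 5, the rail lies flat and still within 12 mm of where it began, the sprung rest is back up (within 3 mm), and each bystander is within 20 mm of its start (distance of rail from where it was at the start of the episode below 0.012 m and angle between rail's own z axis and vertical below 0.06 rad and linear speed of rail below 0.02 m/s and value of joint rest_top below 0.003 m and distance of each of mallet, tape_measure, screw_jar, offcut from where it was at the start of the episode below 0.02 m); the robot touches nothing.
It fails at once if the fingers press harder than 15 N on the rail (contact force between the fingers and rail above 15 N).
It fails at once if the rail is lifted more than 8 mm off its rest (z of rail in the frame of rest above 0.066 m).
It fails at once if the rail is shoved more than 20 mm or tipped (distance of rail from where it was at the start of the episode above 0.02 m or angle between rail's own z axis and vertical above 0.2 rad).
It fails at once if a bystander is moved more than 20 mm (distance of any of mallet, tape_measure, screw_jar, offcut from where it was at the start of the episode above 0.02 m).
It also fails if it takes over 45 s, if anything falls off the work surface, if the arm or the gripper's body presses on something with over 40 N, if the wrist force passes 120 N, or if a joint passes its speed limit or range.

## Working session

There is one attempt and no reset: what is moved stays moved. The work goes in short steps, Python scripts to look and compute and a tool call to move; the robot and the scene stay as the last step left them, time stands still between calls to the robot, and variables do not carry over. Pictures are saved under pics/ and viewed, at most 10 in all, crops included, and the job is handed in when it is done.

Besides the shell and the picture viewer there is one more tool, called after "Request:" as a command line: name --pt "numbers of a row" for each row, then --argument value for the rest. apply_moves: Moves the arm, as the interface text tells. Its arguments: {"type":"object","properties":{"deltas":{"type":"array"},"grip_force":{"type":"number"}},"required":["deltas"]}

```bash
mkdir -p pics
python3 - <<'E'
from workcell import env,cams
import cv2
for n in("top","side"):
    cv2.imwrite(f"pics/{n}0.png",cams.grab_frame(n)); print(n,cams.get_calibration(n))
s=env.state();print({k:s[k] for k in("time_s","ee_pos","ee_rot","force","gripper_width")})
E
```

```text
top {'mtx': array([[504.42458056,   0.        , 315.74262635],
       [  0.        , 504.42458056, 228.49987814],
       [  0.        ,   0.        ,   1.        ]]), 'k1': -0.029250837042695, 'eye': array([432.36389707,   9.31222821, 877.11809725]), 'attitude': array([-169.56418915,    0.61479934,  -89.34187142])}
side {'mtx': array([[557.75179731,   0.        , 321.23958279],
       [  0.        , 557.75179731, 251.95181301],
       [  0.        ,   0.        ,   1.        ]]), 'k1': 0.028884771543075838, 'eye': array([435.81443825, 681.65766286, 613.94838899]), 'attitude': array([-1.29297285e+02, -6.14170541e-02, -1.69176310e+02])}
{'time_s': 0.1, 'ee_pos': array([ 149.22629641, -554.80408875,  213.19399655]), 'ee_rot': array([-1.79906439e+02, -2.41671690e-04,  1.50537353e+01]), 'force': array([-0.13538437,  0.55467506, -1.11151727]), 'gripper_width': 91.30210340866273}
```

View pics/top0.png

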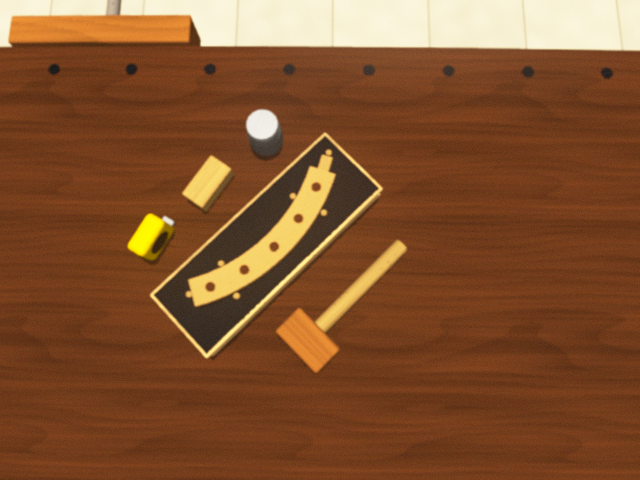

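View pics/side0.png

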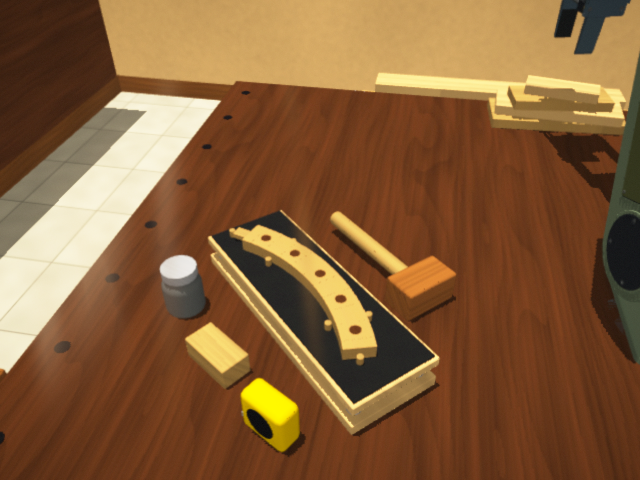

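The top view shows the tenon end at about (325,160) and plugs 1 to 5 at (316,187), (298,218), (274,247), (244,270) and (210,287). In the side view the plugs run from (266,238) to (355,330), and the jar, offcut, tape and mallet all lie clear of the rail.

```bash
cat > h.py <<'E'
import numpy as np,cv2
from scipy.spatial.transform import Rotation as R
from workcell import env,cams
def ray(n,uv):
    c=cams.get_calibration(n);k=np.array([c["k1"],0,0,0,0.])
    p=cv2.undistortPoints(np.float64(uv).reshape(-1,1,2),c["mtx"],k)[:,0]
    d=np.c_[p,np.ones(len(p))]@R.from_euler("xyz",c["attitude"],degrees=True).as_matrix().T
    return c["eye"],d
def onplane(n,uv,z):
    e,d=ray(n,uv);return e+d*((z-e[2])/d[:,2])[:,None]
def refine(img,uv,w=9):
    out=[]
    g=img[:,:,2].astype(float)
    for u,v in uv:
        p=g[v-w:v+w+1,u-w:u+w+1]; m=(p<(p.min()+np.percentile(p,90))/2).astype(np.uint8)
        n,l,s,c=cv2.connectedComponentsWithStats(m)
        i=min(range(1,n),key=lambda i:np.hypot(*(c[i]-w))); out.append([u-w+c[i][0],v-w+c[i][1],s[i][4]])
    return np.array(out)
E
python3 - <<'E'
from h import *
np.set_printoptions(precision=1,suppress=True)
t=refine(cv2.imread("pics/top0.png"),[(316,187),(298,218),(274,247),(244,270),(210,287)])
s=refine(cv2.imread("pics/side0.png"),[(266,238),(294,253),(320,273),(340,299),(355,330)])
print(t,s)
a=onplane("top",t[:,:2],78);b=onplane("side",s[:,:2],78);print(a,b)
e1,d1=ray("top",t[:,:2]);e2,d2=ray("side",s[:,:2])
for i in range(5):
    x=np.linalg.lstsq(np.c_[d1[i],-d2[i]],e2-e1,rcond=None)[0];p=e1+d1[i]*x[0];q=e2+d2[i]*x[1];print("tri",(p+q)/2,np.linalg.norm(p-q))
m=(a+b)/2
for q in(a,b,m):print(np.linalg.norm(np.diff(q,axis=0),axis=1), "chord exp",600*np.sin(.1))
# fit to model: plug angles
th=(np.arange(5)-2)*.2; M=np.c_[300*np.sin(th),300*np.cos(th)]
P=m[:,:2];A=M-M.mean(0);B=P-P.mean(0);U,_,Vt=np.linalg.svd(A.T@B);Rm=(U@Vt).T;t0=P.mean(0)-Rm@M.mean(0)
print("det",np.linalg.det(Rm),"yaw",np.degrees(np.arctan2(Rm[1,0],Rm[0,0])),"resid",M@Rm.T+t0-P)
th=(np.arange(9)-4)*.1;W=np.c_[300*np.sin(th),300*np.cos(th)]@Rm.T+t0;print(W);np.save("W.npy",W)
# obstacles
print("pegs",onplane("top",[(293,196),(324,212),(221,263),(236,296),(189,294),(329,153)],70))
E
```

```text
[[315.7 186.5  57. ]
 [298.1 218.1  58. ]
 [273.7 246.1  61. ]
 [243.9 269.3  62. ]
 [209.9 286.3  61. ]] [[265.5 237.6  30. ]
 [294.4 252.6  47. ]
 [319.5 273.   54. ]
 [340.2 298.3  66. ]
 [354.9 329.3  77. ]]
[[649.4  20.5  78. ]
 [596.4  48.4  78. ]
 [550.2  86.7  78. ]
 [512.4 133.2  78. ]
 [484.7 186.2  78. ]] [[650.6  20.   78. ]
 [597.8  47.6  78. ]
 [551.7  86.2  78. ]
 [513.6 132.4  78. ]
 [485.6 185.6  78. ]]
tri [649.9  20.5  78.3] 1.1180911618061928
tri [596.9  48.4  78.6] 1.3770156042556982
tri [550.8  86.7  78.4] 1.4461475082536708
tri [512.9 133.1  78.7] 1.1850821941646517
tri [485.1 186.1  78.5] 0.8447499208115967
[59.9 60.  59.9 59.8] chord exp 59.900049988096896
[59.6 60.1 59.9 60.2] chord exp 59.900049988096896
[59.7 60.1 59.9 60. ] chord exp 59.900049988096896
det 1.0000000000000004 yaw 134.84476835773245 resid [[ 0.  -0.1]
 [-0.   0.2]
 [-0.1 -0.1]
 [ 0.  -0. ]
 [ 0.1 -0.1]]
[[650.   20.2]
 [622.8  32.9]
 [597.1  48.3]
 [573.   66.1]
 [550.8  86.3]
 [530.8 108.6]
 [513.  132.8]
 [497.8 158.6]
 [485.2 185.8]]
pegs [[635.   57.8  70. ]
 [608.5   6.5  70. ]
 [522.9 171.8  70. ]
 [470.4 145.4  70. ]
 [472.6 220.9  70. ]
 [709.6  -1.   70. ]]
```

Request:
apply_moves --pt "0.02 -0.013 0 0 -1" --pt "0.06 -0.04 0 0 -1" --pt "0.1 -0.067 0 0 -1" --pt "0.14 -0.094 0 0 -1" --pt "0.18 -0.121 0 0 -1" --grip_force 10

```text
time_s: 0.6
ee_pos: [292.5, -390.0, 213.6]
ee_rot: [-180.0, 0.0, 15.0]
force: [0.5, 0.0, -0.3]
gripper_width: 54.3
gripper_force: 0.0
```

Request:
apply_moves --pt "0.04 -0.027 0 0 -1" --pt "0.08 -0.054 0 0 -1" --pt "0.12 -0.081 0 0 -1" --pt "0.16 -0.108 0 0 -1" --pt "0.2 -0.134 0 0 -1"

```text
time_s: 1.1
ee_pos: [450.8, -208.5, 213.8]
ee_rot: [-180.0, 0.0, 15.1]
force: [-0.5, -1.4, -0.1]
gripper_width: 14.4
gripper_force: 0.0
```

Request:
apply_moves --pt "0.04 -0.027 0 0 -1" --pt "0.08 -0.054 0 0 -1" --pt "0.12 -0.081 0 0 -1" --pt "0.16 -0.108 0 0 -1" --pt "0.19 -0.127 0 0 -1"

```text
time_s: 1.6
ee_pos: [601.8, -35.7, 213.3]
ee_rot: [-180.0, 0.0, 15.2]
force: [-0.1, -0.1, -0.5]
gripper_width: 0.5
gripper_force: 0.0
```

Request:
apply_moves --pt "0.03 -0.021 0 0 -1" --pt "0.063 -0.043 0.03 0 -1" --pt "0.063 -0.043 0.07 0 -1" --pt "0.063 -0.043 0.11 0 -1" --pt "0.063 -0.043 0.11 0 -1"

```text
time_s: 2.1
ee_pos: [645.6, 19.9, 97.3]
ee_rot: [-179.8, 0.8, 15.1]
force: [-0.9, -0.3, -0.5]
gripper_width: 0.3
gripper_force: 0.0
```

Run:
```python
from h import *
s=env.state();print(s["time_s"],s["ee_pos"],s["ee_rot"],s["force"],s["gripper_width"])
a=cams.grab_frame("top")[100:340,140:420];b=cams.grab_frame("side")[100:380,180:480]
a=cv2.resize(a,(400,343));b=cv2.resize(b,(400,373))
o=np.zeros((373,800,3),np.uint8);o[:343,:400]=a;o[:,400:]=b;cv2.imwrite("pics/c1.png",o)
```

```text
2.1 [645.61244749  19.91659045  97.34624478] [-179.80708823    0.78632601   15.09740888] [-0.85104616 -0.32071448 -0.54542493] 0.2717094357111209
```

View pics/c1.png

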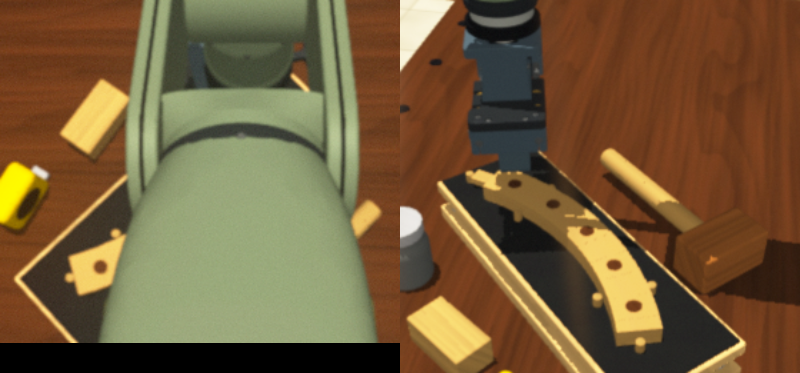

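The crop shows the closed tips at (515,170), just above plug 1 at (515,183), with the rail and the things around it undisturbed. I'll let the arm settle first, then descend.

Request:
apply_moves --pt "0 0 0 0 -1" --pt "0 0 0 0 -1" --pt "0 0 0 0 -1"

```text
time_s: 2.5
ee_pos: [651.2, 19.4, 106.0]
ee_rot: [179.9, -0.2, 15.0]
force: [-0.1, -0.1, 1.2]
gripper_width: 0.7
gripper_force: 0.0
```

Request:
apply_moves --pt "0 0 0.008 0 -1" --pt "0 0 0.016 0 -1" --pt "0 0 0.022 0 -1" --pt "0 0 0.022 0 -1" --pt "0 0 0.022 0 -1"

```text
time_s: 3.0
ee_pos: [650.1, 19.6, 81.4]
ee_rot: [-180.0, 0.0, 15.1]
force: [0.0, -0.4, -0.3]
gripper_width: 0.5
gripper_force: 0.0
```

Request:
apply_moves --pt "0 0 0.002 0 -1" --pt "0 0 0.004 0 -1" --pt "0 0 0.006 0 -1" --pt "0 0 0.006 0 -1" --pt "0 0 0.006 0 -1"

```text
time_s: 3.5
ee_pos: [650.5, 19.6, 76.3]
ee_rot: [180.0, -0.0, 15.1]
force: [0.6, 0.0, 2.4]
gripper_width: 0.1
gripper_force: 1.0
```

Request:
apply_moves --pt "0 0 0.001 0 -1" --pt "0 0 0.0015 0 -1" --pt "0 0 0.0015 0 -1" --pt "0 0 0.0015 0 -1"

```text
time_s: 3.9
ee_pos: [650.5, 19.6, 74.7]
ee_rot: [180.0, -0.0, 15.1]
force: [0.7, 0.3, 2.5]
gripper_width: 0.3
gripper_force: 1.4
```

Run:
```python
from h import *
F=[env.state()["force"]];print(F)
W=np.load("W.npy");y=np.radians(15.05);c,s=np.cos(y),np.sin(y)
th=np.arange(-.4,.401,.8/24);  # 10 mm steps
i=np.array([(300*np.sin(t),300*np.cos(t)) for t in th])
T=np.array([(300*np.sin(t),300*np.cos(t)) for t in (np.arange(9)-4)*.1])
A=np.linalg.lstsq(np.c_[T,np.ones(9)],W,rcond=None)[0];P=np.c_[i,np.ones(len(i))]@A
for k in range(0,24,5):
    D=P[k+1:k+6]-P[k];print(np.c_[D[:,0]*c+D[:,1]*s,D[:,0]*s-D[:,1]*c].round(1).tolist(),P[min(k+5,24)].round(1))
```

```text
[array([0.6980966 , 0.32407664, 2.48438689])]
[[-7.9, -6.2], [-15.5, -12.6], [-22.9, -19.3], [-30.1, -26.3], [-37.1, -33.5]] [605.5  42.8]
[[-6.7, -7.4], [-13.2, -15.0], [-19.4, -22.9], [-25.3, -30.9], [-31.0, -39.1]] [565.4  72.6]
[[-5.4, -8.4], [-10.5, -17.0], [-15.3, -25.8], [-19.9, -34.7], [-24.1, -43.7]] [530.8 108.6]
[[-3.9, -9.2], [-7.5, -18.5], [-10.8, -28.0], [-13.8, -37.5], [-16.5, -47.1]] [502.6 149.8]
[[-2.3, -9.7], [-4.4, -19.5], [-6.1, -29.4], [-7.4, -39.3]] [485.2 185.8]
```

Request:
apply_moves --pt "-0.008 -0.006 0 0 -1" --pt "-0.0155 -0.0125 0 0 -1" --pt "-0.023 -0.019 0 0 -1" --pt "-0.03 -0.026 0 0 -1" --pt "-0.037 -0.0335 0 0 -1"

```text
time_s: 4.4
ee_pos: [605.0, 42.7, 74.6]
ee_rot: [180.0, -0.0, 15.1]
force: [1.0, -0.4, 2.4]
gripper_width: 0.5
gripper_force: 1.4
```

Request:
apply_moves --pt "-0.0065 -0.0075 0 0 -1" --pt "-0.013 -0.015 0 0 -1" --pt "-0.0195 -0.023 0 0 -1" --pt "-0.0255 -0.031 0 0 -1" --pt "-0.031 -0.039 0 0 -1"

```text
time_s: 4.9
ee_pos: [564.9, 72.4, 74.4]
ee_rot: [180.0, 0.0, 15.1]
force: [2.4, -1.0, 2.9]
gripper_width: 0.3
gripper_force: 1.5
```

Request:
apply_moves --pt "-0.0055 -0.0085 0 0 -1" --pt "-0.0105 -0.017 0 0 -1" --pt "-0.0155 -0.026 0 0 -1" --pt "-0.02 -0.0345 0 0 -1" --pt "-0.024 -0.0435 0 0 -1"

```text
time_s: 5.4
ee_pos: [530.6, 108.2, 74.4]
ee_rot: [180.0, 0.0, 15.1]
force: [0.7, -1.0, 3.3]
gripper_width: 0.3
gripper_force: 1.5
```

Request:
apply_moves --pt "-0.004 -0.009 0 0 -1" --pt "-0.0075 -0.0185 0 0 -1" --pt "-0.011 -0.028 0 0 -1" --pt "-0.014 -0.0375 0 0 -1" --pt "-0.0165 -0.047 0 0 -1"

```text
time_s: 5.9
ee_pos: [502.5, 149.5, 74.4]
ee_rot: [180.0, 0.0, 15.1]
force: [0.4, -1.1, 3.1]
gripper_width: 0.6
gripper_force: 1.5
```

Request:
apply_moves --pt "-0.0025 -0.0095 0 0 -1" --pt "-0.0045 -0.0195 0 0 -1" --pt "-0.006 -0.0295 0 0 -1" --pt "-0.0075 -0.039 0 0 -1" --pt "-0.0075 -0.0395 0 0 -1"

```text
time_s: 6.4
ee_pos: [484.8, 186.4, 74.3]
ee_rot: [-179.9, 0.0, 15.1]
force: [-0.3, 2.5, 2.6]
gripper_width: 0.5
gripper_force: 1.5
```

Request:
apply_moves --pt "0 0 0 0 -1" --pt "0 0 0 0 -1" --pt "0 0 -0.003 0 -1" --pt "0 0 -0.008 0 -1" --pt "0 0 -0.02 0 -1"

```text
time_s: 6.9
ee_pos: [484.8, 184.2, 94.0]
ee_rot: [180.0, 0.2, 15.0]
force: [0.3, 0.0, -0.5]
gripper_width: 0.5
gripper_force: 0.0
```

Request:
apply_moves --pt "0 0 -0.03 0 -1" --pt "0 0 -0.07 0 -1" --pt "0 0 -0.11 0 -1" --pt "0 0 -0.13 0 -1" --pt "0 0 -0.13 0 -1"

```text
time_s: 7.4
ee_pos: [487.5, 185.3, 228.5]
ee_rot: [-180.0, -0.5, 15.0]
force: [-0.2, -1.3, 0.6]
gripper_width: 0.4
gripper_force: 0.0
```

Stroke complete and the tool is clear. I'll check the scene before handing in.

Request:
apply_moves --pt "0 0 0 0 -1" --pt "0 0 0 0 -1" --pt "0 0 0 0 -1" --pt "0 0 0 0 -1"

```text
time_s: 7.8
ee_pos: [485.1, 184.8, 223.3]
ee_rot: [180.0, 0.1, 15.1]
force: [-1.0, 0.6, 0.1]
gripper_width: 0.4
gripper_force: 0.0
```

Run:
```python
from h import *
b=cams.grab_frame("side");cv2.imwrite("pics/end.png",b)
s=refine(b,[(266,238),(294,253),(320,273),(340,299),(355,330)]);print(onplane("side",s[:,:2],78).round(1))
```

```text
[[650.6  20.   78. ]
 [597.9  48.   78. ]
 [551.7  86.2  78. ]
 [510.3 129.1  78. ]
 [482.2 184.9  78. ]]
```

View pics/end.png

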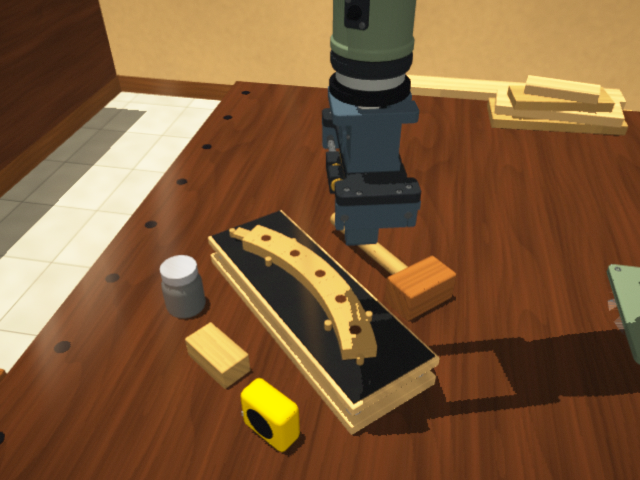

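The final picture shows the rail in place: plugs 1 to 3 haven't moved, and the shifted readings for plugs 4 and 5 come from the arm's shadow. The things around it are where they were, and the gripper is clear at about (370,230).

```bash
python3 -c "
from workcell import env
print(env.job_done())"
```

```text
the job is handed in; nothing more can be done
None
```

I stroked all five plugs in order from the tenon end with about 2.5–3.5 N of downward force, finished clear of the work with the rail and the things around it where they were, and handed the job in at about 8 s; no verdict was returned.

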